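# Set the strap skiver's slotted adjuster

## Robot

A 6-joint arm with a two-finger parallel gripper is mounted at the origin on a cart in front of the work surface, level with it; the furniture and walls round the work are solid. World frame = base frame: x ahead of the robot, y to its left, z up, the work surface at z = 0. Lengths are in mm, angles in rad, forces in N, time in s.
With the tool pointing down it reaches from about 275 to 750 mm from the base axis. Payload 10.2 kg.
Tool frame: the origin (TCP) lies at the very end of the fingers, on their centre line; the grasp point (between the pads) lies 19 mm behind it; z points along the fingers, y is the line along which they close (so a half turn about z gives the same grasp; the last joint's range is limited). The gripper opens to 85 mm and grips with 20 to 120 N. Pads are 22 mm wide; open, the fingers measure 114 mm over their backs; the gripper's body (76 mm by 85 mm) begins 54 mm behind the grasp point. The pads swing forward as they close: fully open they stand 13 mm farther back than shut.
Start: joints at [-1.54, 0.313, 1.498, -0, 1.331, -0.223], TCP at [131.806, -508.191, 231.294] pointing down, gripper open.
Joint ranges: [-2.94, 2.94], [-0.97, 2.17], [0.19, 2.56], [-1.23, 4.37], [0.02, 3.11], [-2.88, 2.88]. Speed limits (rad/s): [2.39, 2.39, 3.01, 3.14, 3.14, 3.14].

## Interface

Orientations are given as a unit quaternion [w, x, y, z].
In Python, from rig import telemetry, optics, ctrl gives the robot as it stands.
- The arm moves only by the tool servo_tool, never from a script. Its argument "deltas" is a list of rows, each a list of 3 entries, a list of its own where there are three numbers: the shift along the tool's x, y, z in units of 20 cm (1.0 is 20 cm), then the turn, a rotation vector about the tool's x, y, z in units of 90 degrees (1.0 is 90 degrees), then the opening, from 0 (shut) to 1 (fully open). A call has 1 to 8 rows; each row shifts and turns the commanded pose from where the row before left it, along the tool's axes as they then stand; what a row does not reach is not made up. A row lasts 1/10 s, in which the tool goes at most 50 mm and 8.59 degrees, less where a joint would pass 70% of its speed; a pose out of reach is approached as far as the arm can. A call with a number of a shift or a turn outside -1 to 1 is refused whole. A call with a gripper value outside its range is refused whole. The fingers move at their own pace and stop on an object; "squeeze" is the grip in N (left out, the last holds). Time passes only in rows, so rows that do not move let the fingers close. It gives the time, the measured TCP pose, the force, the opening and the grip force at its end, in the units of the state.
- telemetry.sense(): the state, without advancing time (a new reading comes with each control period).
- optics.capture(name): name is "scene" or "top" or "wrist"; returns the picture (420x560x3 uint8, blue, green, red); there is no depth.
- optics.camera_model(name): a dict with "vfov" (degrees; the focal length in pixels is half the picture's height over the tangent of half this angle, whatever the lens; pixels are square), "cx", "cy" (the principal point, pixels), "R" (3x3) and "t" (3): a world point X has camera coordinates R X + t; the wrist camera has in their place "mount" (4x4, takes a point from camera to tool coordinates, whose origin is the TCP and whose axes are the flange's). Camera axes: x right, y down, z forward; pixel columns grow to the right and rows downward; lengths in mm; the calibration is good to about 2 mm. A picture is of the moment at which its call begins: read the wrist's pose just before it. camera_model takes no time and is no camera call.
- ctrl.finish_job(): hands the job in; it is judged then, once.
The state is a dict: "time_s": time; "joints": joint angles; "dq": joint speeds; "tau": joint torques, N m; "eef_pos": TCP position; "ee_rot": TCP orientation; "force": force on the tool from outside, world axes, zero at the start; "wrist_torque": the same for the moment, N m; "grip_width": opening from 0.0 (shut) to 1.0 (fully open); "grip_force": force on a finger pad.
Only numpy, scipy, OpenCV 4.12 (cv2) and the standard library are available. Lean on these libraries where they do the work, as an engineer would, in place of code of your own. Each camera call takes 0.05 s, during which the arm holds its last target. There are 200 camera calls.

## Task

Take the grey dust cap off the skiver's adjuster and stand it knob-up on the cork pad. Then with the orange-handled flat screwdriver feel lightly for the slot until the blade drops in, and turn the dial until its white line meets the red mark. Put the screwdriver back in the stand it came from and leave the blue screwdriver, the bottle, the jar and the spool where they are.

Things in the scene. Friction and masses are not known exactly. Their poses are not given: they have to be found in the camera images.
- skiver: green strap skiver bolted to the bench: base 130 x 110 x 12 mm, block 84 x 84 mm on it up to z = 60 mm, small black rubber roller at its front (-x) side. Origin: centre of the underside, straight below the dial's axis; the dial sits on the block's top. The tall grey cabinet at the bench's left stands up to 0.49 m high from about x = 0.43, y = 0.33 outward.
- dial (a joint): angle of the adjuster dial about the vertical, rad, positive anticlockwise seen from above; 0 when its white line points to the skiver's own -x. Stops at -1.5 and 1.5. It stays where it is left; turning takes about 0.05 N m. It always starts at a negative angle, and the red mark always lies anticlockwise of it, 0.4 to 1.4 rad away.
- dial_slot (a point): centre of the floor of the slot in the dial's brass screw head, on the dial's axis, 64 mm above the bench; turns with the dial; z up. The slot runs along its x axis (white line on the dark dial at its -x side): 4.2 mm wide, about 17 mm long, 5 mm deep. Dial disc 48 mm across, 4 mm thick. Round the head a steel collar, 17 mm inside, reaches 3 mm above the head and then flares as a funnel to 26 mm inside (32 mm outside) at 13 mm above the slot floor.
- red_mark: red setting mark 8 x 4 x 3 mm on the block's top beside the dial. Origin on the dial's axis at the block's top; the mark lies 35 mm from it along its own -x. The dial is set when the x axis of dial_slot agrees with the x axis of this.
- dust_cap: grey dust cap, mouth down over the dial at the start, loose. 58 mm diameter, 28 mm high, hollow (52 mm inside, 24 mm deep), with a black knob 22 mm in diameter and 28 mm tall on top (total 56 mm). Origin: centre of its lower rim; z up through the knob. About 60 g.
- cork_pad: fixed square cork pad 100 x 100 x 4 mm on the bench. Origin: centre of its underside.
- flat_driver: flat screwdriver with orange round handle, standing blade down in its stand. Origin: centre of the blade's tip; z up along the shaft to the handle. Blade 14 mm wide along its x axis, 2.5 mm thick along y (1.9 mm at the tip). Shaft 8 mm diameter. Bolster, 30 mm diameter, rests on the stand 65 mm above the tip; handle from there to 150 mm above the tip; its orange part, 92 to 144 mm above the tip, is a plain cylinder of 28 mm diameter. About 90 g.
- flat_stand: fixed wooden block 56 x 56 x 72 mm with an upright through hole, 20 mm diameter, at its centre: the stand of the orange screwdriver. Origin: centre of the underside. In place, the driver's tip is on the hole's axis 7 mm above the bench.
- cross_driver: cross-head screwdriver with blue handle, same size as the orange one, in its own stand; leave alone. Origin: its tip; z up.
- cross_stand: fixed wooden block like flat_stand, for the blue screwdriver. Origin: centre of the underside.
- glue_bottle: cream glue bottle with orange nozzle, 59 mm diameter, 176 mm tall, loose behind the skiver; leave alone. Origin: centre of the underside.
- cement_jar: amber jar with grey lid, 64 mm diameter, 99 mm tall, loose behind the skiver; leave alone. Origin: centre of the underside.
- spool: thread spool with cream thread, 44 mm diameter, 60 mm tall, loose in front of the skiver; leave alone. Origin: centre of the underside.
- press_ball (a point): centre of the red ball, 38 mm across, on the end of the fixed hand press's lever: it overhangs the bench about 0.41 m up; the steel lever rises to it from the press 0.18 m behind. Always at this place; keep the wrist and arm clear of it.

How it is judged:
By the outcome, as a careful person would: the job done as asked, in the order asked, and still so for the second after the job is handed in, with the robot touching nothing.
It also fails if it takes over 72 s, if anything falls off the work surface, if the arm or the gripper's body presses on something with over 40 N, if the wrist force passes 120 N, or if a joint passes its speed limit or range.

## Working session

There is one attempt and no reset: what is moved stays moved. The work goes in short steps, Python scripts to look and compute and a tool call to move; the robot and the scene stay as the last step left them, time stands still between calls to the robot, and variables do not carry over. Pictures are saved under pics/ and viewed, at most 10 in all, crops included, and the job is handed in when it is done.

Besides the shell and the picture viewer there is one more tool, called as name([rows], argument=value, ...), one row to a line, values as JSON. servo_tool: Moves the arm, as the interface text tells. Its arguments: {"type":"object","properties":{"deltas":{"type":"array"},"squeeze":{"type":"number"}},"required":["deltas"]}

```bash
mkdir -p pics; python3 - <<'E'
from rig import telemetry, optics, ctrl
import cv2, numpy as np
s=telemetry.sense(); print(s)
for n in("scene","top","wrist"):
    m=optics.camera_model(n); print(n,m)
a=optics.capture("scene");b=optics.capture("top");
cv2.imwrite("pics/scene.png",a);cv2.imwrite("pics/top.png",b)
E
ls
```

```text
{'time_s': 0.0, 'joints': array([-1.54041385e+00,  3.13474756e-01,  1.49844846e+00,  1.55643469e-06,
        1.33100312e+00, -2.23413678e-01]), 'dq': array([ 0.00103837, -0.00114413,  0.00093708, -0.00121196, -0.00021565,
       -0.00017454]), 'tau': array([-3.29844806e-05, -4.12260747e+01, -2.59746766e+01, -2.45810934e-04,
        4.17982505e-03, -2.35866725e-05]), 'eef_pos': array([ 131.79067823, -507.91924993,  230.71813025]), 'ee_rot': array([-6.63664200e-04,  9.91959041e-01,  1.26557562e-01,  6.50129478e-05]), 'force': array([ 0.67962803, -0.03200321,  0.39525083]), 'wrist_torque': array([ 0.01276348, -0.00899678, -0.06645586]), 'grip_force': 0.0, 'grip_width': 1.0019718942289915}
scene {'vfov': 43.69213632746064, 'cx': 285.8859212708908, 'cy': 209.73622580053203, 'R': array([[-0.50454151, -0.8630438 , -0.02435708],
       [-0.31584619,  0.21075458, -0.9251074 ],
       [ 0.80354157, -0.45906199, -0.37892352]]), 't': array([205.0574104 , 430.21496083, 888.24352011])}
top {'vfov': 46.833026795716634, 'cx': 279.0842913676591, 'cy': 205.31035037286233, 'R': array([[ 0.00415101, -0.99977273,  0.02091092],
       [-0.98667191, -0.00749645, -0.16254951],
       [ 0.16266932, -0.01995748, -0.98647878]]), 't': array([-107.63626736,  566.11429365, 1308.13764672])}
wrist {'vfov': 60.51223373923139, 'cx': 283.27697088764205, 'cy': 213.43826897983766, 'mount': array([[ 7.00801537e-04, -9.49086669e-01, -3.15014290e-01,
         8.08945767e+01],
       [ 9.99999484e-01,  4.33300785e-04,  9.19200130e-04,
         2.11966187e-01],
       [-7.35904650e-04, -3.15014772e-01,  9.49086483e-01,
        -1.43845562e+02],
       [ 0.00000000e+00,  0.00000000e+00,  0.00000000e+00,
         1.00000000e+00]])}
pics
```

View pics/scene.png

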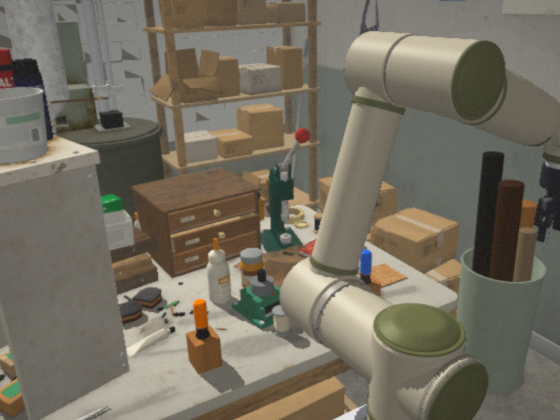

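View pics/top.png

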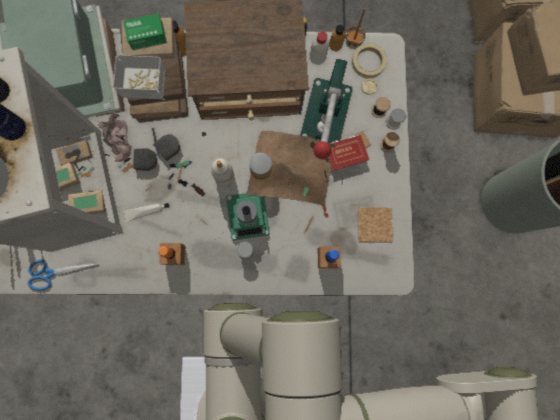

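The scene view shows the orange driver at (201,315), the blue one at (366,262), the cap knob at (262,275) and the red ball at (302,136). In the top view the orange driver is at (165,252), the cap knob at (246,212), the cork pad at (375,225), the spool at (246,250) and the blue driver at (333,257). Next I'll convert these to coordinates.

```bash
cat > h.py <<'E'
import cv2, numpy as np
from scipy.spatial.transform import Rotation as Ro
from rig import telemetry, optics, ctrl
def pose():
    s=telemetry.sense(); q=s['ee_rot']; return s,np.array(s['eef_pos']),Ro.from_quat([q[1],q[2],q[3],q[0]]).as_matrix()
def cam(name,P=None):
    """returns f,cx,cy,C (centre), A (cam->world rot)"""
    m=optics.camera_model(name); f=210/np.tan(np.radians(m['vfov']/2))
    if name=='wrist':
        p,R=P; M=m['mount']; return f,m['cx'],m['cy'],R@M[:3,3]+p,R@M[:3,:3]
    return f,m['cx'],m['cy'],-m['R'].T@m['t'],m['R'].T
def ray(c,u,v):
    f,cx,cy,C,A=c; d=A@np.array([(u-cx)/f,(v-cy)/f,1]); return C,d/np.linalg.norm(d)
def onz(c,u,v,z):
    C,d=ray(c,u,v); return C+d*(z-C[2])/d[2]
def proj(c,X):
    f,cx,cy,C,A=c; q=A.T@(np.array(X,float)-C); return np.array([cx+f*q[0]/q[2],cy+f*q[1]/q[2]])
def hsv(im): return cv2.cvtColor(im,cv2.COLOR_BGR2HSV)
def blobs(mask,mn=20):
    n,l,st,ce=cv2.connectedComponentsWithStats(mask.astype(np.uint8)); 
    return [(tuple(int(x) for x in st[i]),ce[i].round(1)) for i in range(1,n) if st[i][4]>=mn]
def cross(r1,r2):
    (a,d),(b,e)=r1,r2; s=np.linalg.lstsq(np.c_[d,-e],b-a,rcond=None)[0]; return (a+d*s[0]+b+e*s[1])/2, np.linalg.norm(a+d*s[0]-b-e*s[1])
E
python3 - <<'E'
from h import *
T=cv2.imread('pics/top.png');S=cv2.imread('pics/scene.png');ct=cam('top');cs=cam('scene')
for n,im in(('top',T),('scene',S)):
    H=hsv(im);h,s,v=H[...,0],H[...,1],H[...,2]
    print(n,'orange',blobs((h>4)&(h<14)&(s>220)&(v>150),15)); print('blue',blobs((h>108)&(h<125)&(s>180)&(v>80),15))
    print('dark',[b for b in blobs((v<45),15) if 150<b[1][0]<350 and 150<b[1][1]<320]); print('red',[b for b in blobs(((h<4)|(h>176))&(s>180)&(v>80),30)])
    if n=='top':
        print('green',[b for b in blobs((h>60)&(h<85)&(s>120),100)]); print('cork',[b for b in blobs((h>8)&(h<20)&(s>90)&(v>120),300)])
c=[]
for n,u,v,z in(('ball',322,150,410),('pad',375.5,225,4),('skivbase',248,216,12),('knob',246.5,211.5,116),('orangetop',165,250.5,151),('fstand',172,254,72),('cstand',330,257,72),('bottle',217,162,176),('jar',260,162,99),('spool',246,250,60)): print(n,onz(ct,u,v,z).round(1))
# crop zoom
z=np.hstack([cv2.resize(T[140:280,140:280],(400,400),interpolation=cv2.INTER_CUBIC),cv2.resize(S[230:370,180:320],(400,400),interpolation=cv2.INTER_CUBIC)]);cv2.imwrite('pics/z.png',z)
E
```

```text
top orange []
blue [((328, 252, 7, 8, 24), array([330.3, 255.8]))]
dark [((179, 180, 8, 6, 20), array([182.6, 182.4])), ((243, 207, 7, 8, 45), array([245.8, 210.4])), ((238, 227, 24, 9, 144), array([249.6, 231.3]))]
red []
green [((124, 14, 41, 35, 761), array([146.2,  30.2]))]
cork [((358, 208, 34, 34, 1108), array([374.8, 224.2]))]
scene orange [((197, 309, 8, 13, 30), array([200.8, 315.3]))]
blue [((363, 250, 7, 8, 31), array([365.7, 252.7]))]
dark [((258, 271, 7, 11, 61), array([261.2, 276.1])), ((265, 302, 14, 11, 46), array([270.3, 306.9]))]
red []
ball [ 624.3 -185.8  410. ]
pad [ 518.6 -383.1    4. ]
skivbase [541.  -16.4  12. ]
knob [538.2 -16.9 116. ]
orangetop [431.7 185.7 151. ]
fstand [427.9 183.5  72. ]
cstand [ 422.1 -242.1   72. ]
bottle [656.6  57.6 176. ]
jar [677.5 -50.7  99. ]
spool [440.6 -14.4  60. ]
```

View pics/z.png

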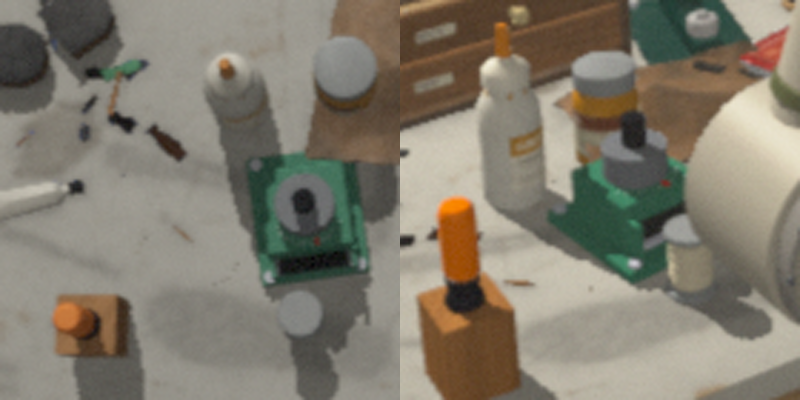

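The zoomed crop shows the cap on the skiver and a red mark just below it, at top-view pixel (251,224). The orange driver leans slightly in perspective in its stand. I'll move over the cap now.

servo_tool([
  [[0,0,0],[0,0,0.0806],1],
  [[0,0,0],[0,0,0.0806],1],
  [[0.078,-0.175,0],[0,0,0],1],
  [[0.078,-0.175,0],[0,0,0],1],
  [[0.078,-0.175,0],[0,0,0],1],
  [[0.078,-0.175,0],[0,0,0],1],
  [[0.078,-0.175,0],[0,0,0],1],
  [[0.078,-0.175,0],[0,0,0],1],
], squeeze=40)

```text
time_s: 0.9
eef_pos: [225.6, -296.5, 231.1]
ee_rot: [-0.0, 1.0, 0.0, -0.0]
force: [0.9, -0.7, 0.1]
grip_width: 1.002
grip_force: 0.0
```

servo_tool([
  [[0.078,-0.175,0],[0,0,0],1],
  [[0.078,-0.175,0],[0,0,0],1],
  [[0.078,-0.175,0],[0,0,0],1],
  [[0.078,-0.175,0],[0,0,0],1],
  [[0.078,-0.175,0],[0,0,0],1],
  [[0.078,-0.175,0],[0,0,0],1],
  [[0.078,-0.175,0],[0,0,0],1],
  [[0.078,-0.175,0],[0,0,0],1],
])

```text
time_s: 1.7
eef_pos: [350.1, -16.4, 231.3]
ee_rot: [0.0, 1.0, 0.0, 0.0]
force: [0.5, -0.3, 0.6]
grip_width: 1.002
grip_force: 0.0
```

servo_tool([
  [[0.19,0,0],[0,0,0],1],
  [[0.19,0,0],[0,0,0],1],
  [[0.19,0,0],[0,0,0],1],
  [[0.19,0,0],[0,0,0],1],
  [[0.19,0,0],[0,0,0],1],
  [[0,0,0],[0,0,0],1],
  [[0,0,0],[0,0,0],1],
])

```text
time_s: 2.4
eef_pos: [539.7, -17.9, 230.4]
ee_rot: [-0.0, 1.0, 0.0, -0.001]
force: [-0.2, 0.5, 0.2]
grip_width: 1.0
grip_force: 0.0
```

```bash
cat > w.py <<'E'
from h import *
import sys
def shot(name):
    s,p,R=pose(); im=optics.capture('wrist'); cv2.imwrite(f'pics/{name}.png',im)
    np.savez(f'pics/{name}.npz',p=p,R=R); return im,cam('wrist',(p,R)),s
def load(name):
    d=np.load(f'pics/{name}.npz'); return cv2.imread(f'pics/{name}.png'),cam('wrist',(d['p'],d['R']))
E
python3 - <<'E'
from w import *
im,c,s=shot('w1'); print(s['time_s'],s['eef_pos'],s['ee_rot'],s['joints'])
print(proj(c,[538.2,-16.9,116]))
v=hsv(im)[...,2]; print(blobs(v<45,200))
E
```

```text
2.4 [539.69925387 -17.85494191 230.4295172 ] [-2.04995483e-04  9.99999438e-01  4.33082470e-04 -9.45559128e-04] [-2.50109692e-01  3.47694959e-01  1.45207917e+00 -7.35622587e-05
  1.34375225e+00  1.31983710e+00]
[281.45346764 209.0971562 ]
[((44, 291, 38, 33, 362), array([ 68.3, 307.1])), ((132, 319, 43, 56, 1049), array([154. , 348.8])), ((399, 341, 33, 34, 322), array([414.7, 359.9])), ((15, 360, 71, 60, 1794), array([ 48. , 397.9])), ((506, 362, 47, 58, 1094), array([526.6, 398.6])), ((454, 368, 29, 52, 237), array([465.9, 401.6]))]
```

View pics/w1.png

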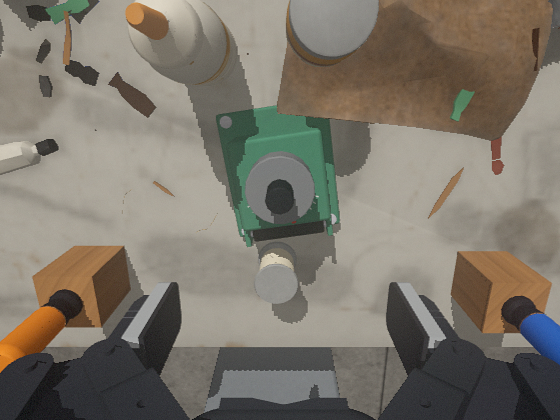

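The wrist view shows the cap disc near (280,186), its knob top near (279,197), the orange handle at lower left and the spool at (276,283). Next come the precise cap centre and the skiver yaw.

```bash
python3 - <<'E'
from w import *
im,c=load('w1');H=hsv(im)
m=np.zeros(im.shape[:2],np.uint8); m[140:240,235:330]=1
k=((H[...,2]<60)&(H[...,1]<90)&(m>0)).astype(np.uint8); 
for st,ce in blobs(k,40): print('dark',st,ce)
g=((H[...,1]<40)&(H[...,2]>60)&(m>0)); print('grey',blobs(g,100))
cs,_=cv2.findContours(g.astype(np.uint8),0,1); C=max(cs,key=cv2.contourArea); print(cv2.fitEllipse(C), cv2.minEnclosingCircle(C))
# red mark
print('red',blobs(((H[...,0]<5)|(H[...,0]>174))&(H[...,1]>130)&(m>0),3))
gr=((H[...,0]>60)&(H[...,0]<90)&(H[...,1]>90)); print('green',[b for b in blobs(gr,200)])
for X in([539,-17,88],[547,-17,88],[547,-17,116],[547,-17,60]): print(X,proj(c,X))
cv2.imwrite('pics/z2.png',cv2.resize(im[90:250,200:360],(600,600),interpolation=cv2.INTER_CUBIC))
E
```

```text
dark (265, 179, 29, 35, 740) [279.5 196.8]
dark (253, 221, 71, 19, 770) [288.8 230.5]
grey [((245, 151, 74, 73, 3216), array([279.8, 185.6])), ((268, 220, 62, 20, 309), array([309.1, 235.4]))]
((279.8533935546875, 187.8377227783203), (69.77872467041016, 71.70226287841797), 171.8459930419922) ((280.7704772949219, 188.7203826904297), 37.93465042114258)
red [((292, 221, 4, 2, 5), array([293.8, 221.8]))]
green [((237, 106, 101, 113, 4000), array([289.6, 149. ]))]
[539, -17, 88] [281.72858876 197.82818579]
[547, -17, 88] [281.7305895  188.42742717]
[547, -17, 116] [281.58723607 197.84970973]
[547, -17, 60] [281.85024788 180.5625638 ]
```

View pics/z2.png

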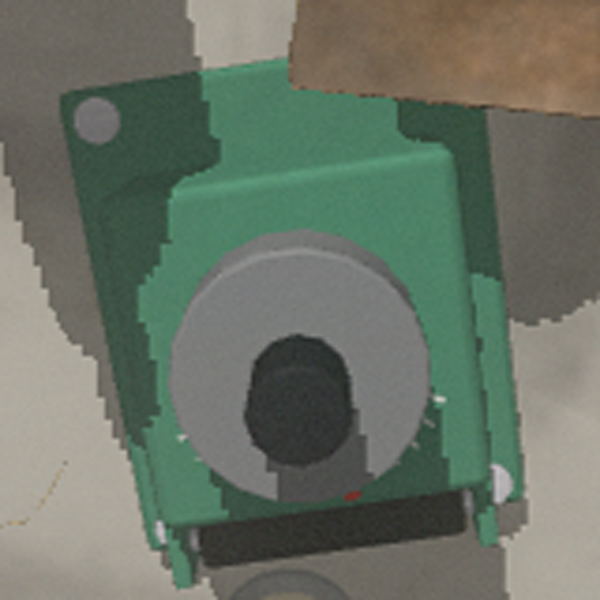

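servo_tool([
  [[0.0315,-0.0115,0.1],[0,0,0],0.7],
  [[0,0,0.2],[0,0,0],0.6],
  [[0,0,0.2],[0,0,0],0.6],
  [[0,0,0.1],[0,0,0],0.6],
  [[0,0,0.06],[0,0,0],0.6],
  [[0,0,0.03],[0,0,0],0.6],
  [[0,0,0],[0,0,0],0.6],
], squeeze=40)

```text
time_s: 3.15
eef_pos: [546.2, -15.7, 93.8]
ee_rot: [0.0, 1.0, 0.0, 0.0]
force: [1.8, 0.4, -0.3]
grip_width: 0.598
grip_force: 0.0
```

servo_tool([
  [[0,0,0],[0,0,0],0],
  [[0,0,0],[0,0,0],0],
  [[0,0,0],[0,0,0],0],
  [[0,0,0],[0,0,0],0],
  [[0,0,0],[0,0,0],0],
])

```text
time_s: 3.65
eef_pos: [546.7, -15.8, 94.5]
ee_rot: [0.0, 1.0, 0.0, 0.001]
force: [-1.3, 0.4, 5.9]
grip_width: 0.242
grip_force: 39.0
```

servo_tool([
  [[0,0,-0.03],[0,0,0],0],
  [[0,0,-0.08],[0,0,0],0],
  [[0,0,-0.15],[0,0,0],0],
  [[0,0,-0.2],[0,0,0],0],
  [[0,0,-0.12],[0,0,0],0],
  [[-0.04,0.08,0],[0,0,0],0],
  [[-0.086,0.184,0],[0,0,0],0],
])

```text
time_s: 4.35
eef_pos: [521.4, -67.5, 210.3]
ee_rot: [0.0, 1.0, 0.002, 0.001]
force: [0.4, -1.4, -1.9]
grip_width: 0.241
grip_force: 39.2
```

servo_tool([
  [[-0.086,0.184,0],[0,0,0],0],
  [[-0.086,0.184,0],[0,0,0],0],
  [[-0.086,0.184,0],[0,0,0],0],
  [[-0.03,0.184,0],[0,0,0],0],
  [[0.058,0.184,0],[0,0,0],0],
  [[0.058,0.184,0],[0,0,0],0],
  [[0.058,0.183,0],[0,0,0],0],
  [[0.058,0.183,0],[0,0,0],0],
])

```text
time_s: 5.15
eef_pos: [510.2, -363.9, 209.6]
ee_rot: [0.0, 1.0, 0.0, 0.0]
force: [0.1, 0.1, 0.7]
grip_width: 0.24
grip_force: 39.2
```

servo_tool([
  [[0.05,0.15,0],[0,0,0],0],
  [[0,0.052,0],[0,0,0],0],
  [[0,0,0],[0,0,0],0],
  [[0,0,0],[0,0,0],0],
])

```text
time_s: 5.55
eef_pos: [519.9, -401.9, 209.5]
ee_rot: [-0.0, 1.0, 0.0, -0.0]
force: [0.1, 0.2, -1.2]
grip_width: 0.242
grip_force: 39.3
```

```bash
python3 - <<'E'
from w import *
im,c,s=shot('w2'); print(s['time_s'],s['eef_pos'],s['force'],s['grip_width'],s['joints'])
b=optics.capture('top'); cv2.imwrite('pics/top2.png',b)
H=hsv(im);k=(H[...,0]>8)&(H[...,0]<20)&(H[...,1]>90)&(H[...,2]>110); print(blobs(k,300))
for X in([468,-333,4],[568,-333,4],[568,-433,4],[468,-433,4]): print(proj(c,X).round(0))
cv2.imwrite('pics/p3.png',np.hstack([cv2.resize(im,(440,330)),cv2.resize(b[150:260,190:310],(360,330),interpolation=cv2.INTER_CUBIC)]))
E
```

```text
5.55 [ 519.93299201 -401.89476019  209.50408185] [ 0.13847836  0.22603194 -1.17962886] 0.241550888976268 [-8.36047652e-01  6.28659199e-01  1.07544129e+00  2.34625635e-04
  1.43796535e+00  7.33729361e-01]
[((0, 0, 91, 77, 3765), array([43.1, 28.1])), ((0, 75, 54, 32, 667), array([22.6, 95.1])), ((211, 127, 104, 99, 8714), array([261.3, 169.6])), ((61, 153, 19, 53, 337), array([ 70.4, 178.2])), ((68, 242, 91, 88, 3670), array([111.8, 275.1]))]
[216. 229.]
[210. 130.]
[316. 131.]
[313. 229.]
```

View pics/p3.png

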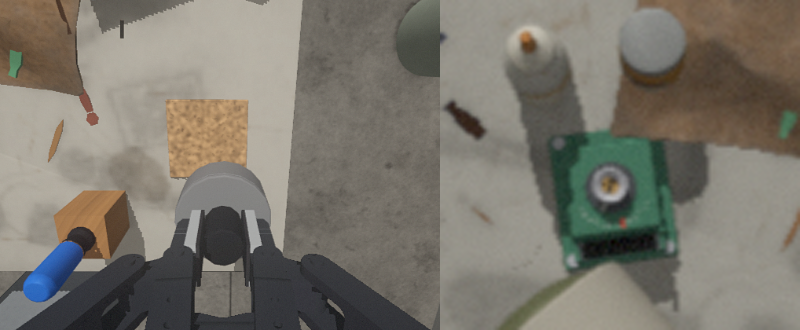

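The cap hangs upright in the grip and the pad's corners lie at (211–315, 127–226), so its centre is near (521,-383). The dial with its collar is exposed in the top view. I'll set the cap down.

servo_tool([
  [[0.005,-0.095,0.05],[0,0,0],0],
  [[0,0,0.2],[0,0,0],0],
  [[0,0,0.2],[0,0,0],0],
  [[0,0,0.2],[0,0,0],0],
  [[0,0,0.12],[0,0,0],0],
  [[0,0,0.05],[0,0,0],0],
  [[0,0,0.02],[0,0,0],0],
  [[0,0,0],[0,0,0],0],
])

```text
time_s: 6.45
eef_pos: [521.5, -383.9, 42.4]
ee_rot: [0.001, 1.0, 0.0, 0.001]
force: [0.6, -0.0, -0.6]
grip_width: 0.235
grip_force: 39.4
```

servo_tool([
  [[0,0,0.005],[0,0,0],0],
  [[0,0,0.005],[0,0,0],0],
  [[0,0,0],[0,0,0],0],
])

```text
time_s: 6.75
eef_pos: [521.2, -384.0, 39.9]
ee_rot: [0.0, 1.0, 0.0, 0.0]
force: [-0.3, -0.8, -1.6]
grip_width: 0.239
grip_force: 39.4
```

servo_tool([
  [[0,0,0.005],[0,0,0],0],
  [[0,0,0.005],[0,0,0],0],
  [[0,0,0],[0,0,0],0],
])

```text
time_s: 7.05
eef_pos: [521.2, -384.1, 38.5]
ee_rot: [0.0, 1.0, 0.0, 0.0]
force: [-2.2, 2.9, 7.6]
grip_width: 0.241
grip_force: 40.1
```

servo_tool([
  [[0,0,0],[0,0,0],0.7],
  [[0,0,0],[0,0,0],0.7],
  [[0,0,0],[0,0,0],0.7],
  [[0,0,-0.05],[0,0,0],0.7],
  [[0,0,-0.15],[0,0,0],0.7],
  [[0,0,-0.2],[0,0,0],0.7],
  [[0,0,-0.2],[0,0,0],0.7],
  [[0,0,-0.25],[0,0,0],0.7],
])

```text
time_s: 7.85
eef_pos: [520.5, -383.3, 208.6]
ee_rot: [-0.001, 1.0, 0.0, -0.001]
force: [1.4, -0.3, -0.5]
grip_width: 0.703
grip_force: 0.0
```

servo_tool([
  [[-0.058,-0.183,0],[0,0,0],0.7],
  [[-0.058,-0.183,0],[0,0,0],0.7],
  [[-0.058,-0.183,0],[0,0,0],0.7],
  [[-0.058,-0.183,0],[0,0,0],0.7],
  [[-0.058,-0.183,0],[0,0,0],0.7],
  [[0.086,-0.184,0],[0,0,0],0.7],
  [[0.086,-0.184,0],[0,0,0],0.7],
  [[0.086,-0.184,0],[0,0,0],0.7],
])

```text
time_s: 8.65
eef_pos: [514.9, -89.0, 208.4]
ee_rot: [0.0, 1.0, 0.0, 0.001]
force: [0.9, -0.1, 0.2]
grip_width: 0.7
grip_force: 0.0
```

servo_tool([
  [[0.086,-0.184,0],[0,0,0],0.7],
  [[0.08,-0.184,0.1],[0,0,0],0.7],
  [[0,0,0.1],[0,0,0],0.7],
  [[0,0,0],[0,0,0],0.7],
  [[0,0,0],[0,0,0],0.7],
])

```text
time_s: 9.15
eef_pos: [547.7, -17.3, 168.3]
ee_rot: [0.0, 1.0, 0.0, 0.0]
force: [-0.8, -1.0, 0.2]
grip_width: 0.7
grip_force: 0.0
```

```bash
python3 - <<'E'
from w import *
im,c,s=shot('w3'); print(s['time_s'],s['eef_pos'],s['ee_rot'],s['joints'])
b=optics.capture('top'); cv2.imwrite('pics/top3.png',b)
p=proj(c,[546,-15.5,66]); print(p); u,v=p.astype(int)
z=im[max(v-60,0):v+60,u-80:u+80]
cv2.imwrite('pics/z3.png',np.hstack([cv2.resize(z,(560,420),interpolation=cv2.INTER_CUBIC),cv2.resize(b[190:260,340:380+0],(240,420),interpolation=cv2.INTER_CUBIC)])); print(u,v)
E
```

```text
9.15 [547.72207361 -17.26628543 168.25770525] [1.33459000e-04 9.99999945e-01 8.01385531e-05 2.93004658e-04] [-2.45312692e-01  4.18135113e-01  1.51909423e+00 -1.24876844e-04
  1.20373002e+00  1.32536814e+00]
[280.15687245 214.88483207]
280 214
```

View pics/z3.png

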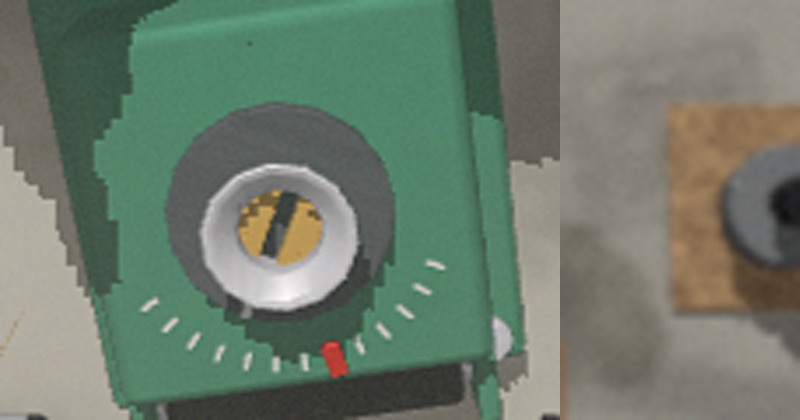

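The slot shows dark across the brass head at crop centre (280,228), tilted right of vertical. The white line's end is at (246,312), the red mark at (335,358) and the cap stands on the cork pad. Computing angles now.

```bash
python3 - <<'E'
from w import *
im,c=load('w3');H=hsv(im).astype(int)
P=lambda a,b,z: onz(c,200+a/3.5,154+b/3.5,z)
for n,a,b,z in(('head',280,228,69),('disc',280,208,64),('funnel',279,237.5,77),('red',335,358,63),('white',246,312,64)): print(n,P(a,b,z).round(1))
red=((H[...,0]<5)|(H[...,0]>172))&(H[...,1]>140)&(H[...,2]>80);red[:, :260]=0;red[:,330:]=0;red[:235]=0;red[275:]=0
B=blobs(red,15);print(B)
br=(H[...,0]>12)&(H[...,0]<28)&(H[...,1]>70);w=np.zeros_like(br);w[200:240,262:300]=1;br&=w
pts=cv2.findNonZero(br.astype(np.uint8));(hx,hy),r=cv2.minEnclosingCircle(pts);print('head px',hx,hy,r)
yy,xx=np.mgrid[:420,:560];dk=(H[...,2]<75)&((xx-hx)**2+(yy-hy)**2<(r-1.5)**2)
q=np.argwhere(dk)[:,::-1]; L=cv2.fitLine(q.astype(np.float32),cv2.DIST_HUBER,0,.01,.01).ravel();print(L,len(q))
a=onz(c,L[2]+8*L[0],L[3]+8*L[1],67);b=onz(c,L[2]-8*L[0],L[3]-8*L[1],67);d=(b-a)[:2]
print('slot dir deg',np.degrees(np.arctan2(d[1],d[0]))%180,onz(c,L[2],L[3],67))
ax=np.array([546,-15.5])
for C in(np.array(P(280,228,69)[:2]),np.array(P(280,208,64)[:2]),ax):
    for n,m in(('red',onz(c,*B[0][1],63)[:2]),('white',P(246,312,64)[:2])):
        e=C-m;print(n,np.degrees(np.arctan2(e[1],e[0])),np.hypot(*e))
# driver
t=cv2.imread('pics/top3.png')
E
```

```text
head [543.8 -15.4  69. ]
disc [546.4 -15.4  64. ]
funnel [544.6 -15.3  77. ]
red [511.9 -27.2  63. ]
white [523.1  -8.1  64. ]
[((292, 251, 7, 11, 48), array([295.1, 256. ]))]
head px 279.5 219.0 11.672718048095703
[  0.37944886  -0.92521274 279.1802     217.07077   ] 62
slot dir deg 158.66111395260756 [544.67633875 -14.80194202  67.        ]
red 19.69556293353776 33.669054994853305
white -19.486298894531814 21.977095521812956
red 18.33091571947836 36.185310407197434
white -17.343739105587222 24.481166074890755
red 18.36096462784782 35.72297099542894
white -17.948693569992265 24.09600175243149
```

servo_tool([
  [[0,0,-0.15],[0,0,0],0.9],
  [[0,0,-0.2],[0,0,0],0.9],
  [[-0.098,-0.168,0],[0,0,0],0.9],
  [[-0.098,-0.168,0],[0,0,0],0.9],
  [[-0.098,-0.168,0],[0,0,0],0.9],
  [[-0.098,-0.168,0],[0,0,0],0.9],
  [[-0.098,-0.168,0],[0,0,0],0.9],
  [[-0.098,-0.168,0],[0,0,0],0.9],
])

```text
time_s: 10.05
eef_pos: [429.3, 185.3, 238.6]
ee_rot: [-0.0, 1.0, -0.0, 0.001]
force: [0.1, 0.1, 0.3]
grip_width: 0.901
grip_force: 0.0
```

servo_tool([
  [[0,0,0],[0,0,0],0.9],
  [[0,0,0],[0,0,0],0.9],
])

```text
time_s: 10.25
eef_pos: [430.1, 184.6, 238.4]
ee_rot: [-0.0, 1.0, 0.001, 0.001]
force: [-0.0, -0.5, -0.7]
grip_width: 0.902
grip_force: 0.0
```

```bash
python3 - <<'E'
from w import *
im,c,s=shot('w4'); print(s['time_s'],s['eef_pos'],s['joints'])
print(proj(c,[430,185,157]),proj(c,[430,185,72]))
H=hsv(im)
o=(H[...,0]>4)&(H[...,0]<16)&(H[...,1]>215)&(H[...,2]>120); B=blobs(o,100); print(B)
E
```

```text
10.25 [430.13882549 184.56452665 238.38062575] [ 1.54382978e-01  1.80014736e-01  1.64957652e+00 -2.96814230e-04
  1.30989028e+00  1.72407316e+00]
[281.96357333 222.79486746] [282.23439863 190.52948268]
[]
```

View pics/w4.png

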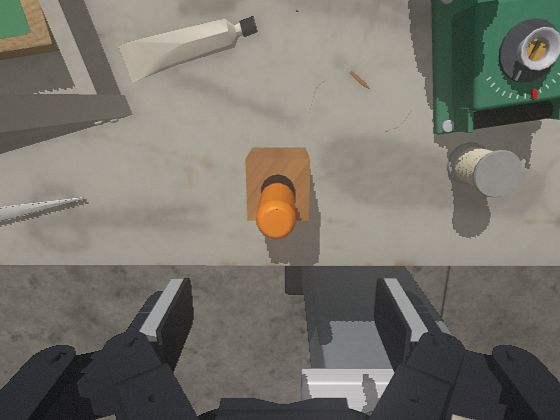

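The handle top is a circle centred at (277,218) with radius 20, so the axis is near (432.2,188). The stand's top face is centred at column 278. I'll grasp now.

servo_tool([
  [[0.0105,-0.018,0],[0,0,0],0.9],
  [[0,0,0.2],[0,0,0],0.9],
  [[0,0,0.2],[0,0,0],0.9],
  [[0,0,0.15],[0,0,0],0.9],
  [[0,0,0.08],[0,0,0],0.9],
  [[0,0,0.03],[0,0,0],0.9],
  [[0,0,0],[0,0,0],0.9],
], squeeze=60)

```text
time_s: 11.0
eef_pos: [432.4, 187.8, 105.1]
ee_rot: [0.0, 1.0, -0.0, -0.0]
force: [0.4, 1.2, 0.7]
grip_width: 0.901
grip_force: 0.0
```

servo_tool([
  [[0,0,0],[0,0,0],0],
  [[0,0,0],[0,0,0],0],
  [[0,0,0],[0,0,0],0],
  [[0,0,0],[0,0,0],0],
  [[0,0,0],[0,0,0],0],
  [[0,0,0],[0,0,0],0],
])

```text
time_s: 11.6
eef_pos: [432.3, 188.3, 105.9]
ee_rot: [-0.0, 1.0, 0.0, 0.001]
force: [-1.8, -0.7, 6.2]
grip_width: 0.311
grip_force: 58.7
```

```bash
python3 - <<'E'
from w import *
im,c,s=shot('w5'); print(s['time_s'],s['eef_pos'],s['wrist_torque'],s['force'])
S=optics.capture('scene'); cv2.imwrite('pics/scene5.png',S)
E
```

```text
11.6 [432.32841896 188.34199631 105.91522615] [-0.1665067   0.2157145  -0.02834667] [-1.75880985 -0.69077685  6.22643824]
```

servo_tool([
  [[0,0,-0.05],[0,0,0],0],
  [[0,0,-0.1],[0,0,0],0],
  [[0,0,-0.15],[0,0,0],0],
  [[0,0,-0.15],[0,0,0],0],
  [[0,0,-0.1],[0,0,0],0],
  [[0,0,0],[0,0,0],0],
  [[0,0,0],[0,0,0],0],
])

```text
time_s: 12.4
eef_pos: [431.7, 188.3, 214.9]
ee_rot: [0.0, 1.0, 0.0, -0.0]
force: [0.2, 0.6, -1.0]
grip_width: 0.313
grip_force: 59.0
```

```bash
python3 - <<'E'
from w import *
im,c,s=shot('w6'); print(s['time_s'],s['eef_pos'],s['force'])
S=optics.capture('scene'); cv2.imwrite('pics/scene6.png',S)
p,R=np.array(s['eef_pos']),np.load('pics/w6.npz')['R']
t=p+R@[0,0,99];b=p+R@[0,0,34];cs=cam('scene')
print('tip',proj(c,t),'bolster',proj(c,b),'scene',proj(cs,t),proj(cs,b))
u,v=proj(c,t).astype(int);a,e=proj(cs,t).astype(int)
cv2.imwrite('pics/z6.png',np.hstack([cv2.resize(im[v-60:v+60,u-60:u+60],(480,480),interpolation=cv2.INTER_CUBIC),cv2.resize(S[e-60:e+20,a-25:a+25],(300,480),interpolation=cv2.INTER_CUBIC)]));print(u,v,a,e)
E
```

```text
12.4 [431.68159103 188.26406774 214.89078068] [ 0.18266535  0.59872891 -0.98873649]
tip [282.63982931 213.96375945] bolster [282.51846174 252.05111781] scene [201.47668463 317.06088944] [198.77798809 290.3398866 ]
282 213 201 317
```

View pics/z6.png

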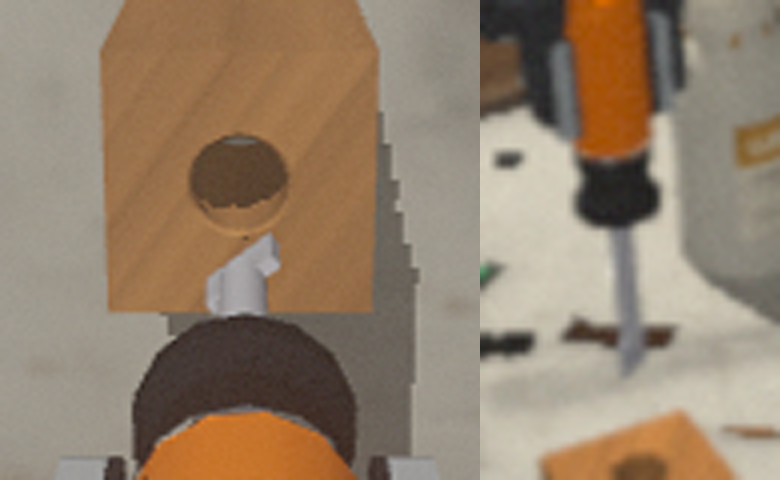

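The left crop shows the blade below the bolster. Its tip edge runs from about (208,282) to (270,236), with the tip close to its predicted place. Next I'll measure the edge angle and tip offset.

```bash
python3 - <<'E'
from w import *
im,c=load('w6');H=hsv(im).astype(int); p=np.load('pics/w6.npz')['p']
m=(H[...,1]<70)&(H[...,2]>110); w=np.zeros_like(m); w[205:232,268:297]=1; m&=w
for r in range(208,232): 
    x=np.flatnonzero(m[r]); print(r,x.min() if len(x) else '-',x.max() if len(x) else '-',end=' | ')
# upper envelope
xs=np.flatnonzero(m.any(0)); top=np.array([[x,np.flatnonzero(m[:,x])[0]] for x in xs]); print('\n',top.tolist())
z=p[2]-99
for a,b in(((274.2,222.5),(289.2,212)),((274,223.5),(288.5,212))):
    A=onz(c,*a,z);B=onz(c,*b,z);d=B-A;print(A.round(1),B.round(1),np.hypot(*d[:2]),np.degrees(np.arctan2(d[1],d[0])),((A+B)/2-p).round(1))
# hole centre of stand px
print('hole',onz(c,222+239/4,153+185/4,72))
E
```

```text
208 - - | 209 - - | 210 - - | 211 289 289 | 212 287 290 | 213 286 290 | 214 285 291 | 215 283 291 | 216 282 291 | 217 280 291 | 218 279 291 | 219 278 291 | 220 276 290 | 221 275 289 | 222 274 287 | 223 274 287 | 224 273 288 | 225 274 288 | 226 273 288 | 227 273 288 | 228 273 288 | 229 274 288 | 230 274 288 | 231 268 296 | 
 [[268, 231], [269, 231], [270, 231], [271, 231], [272, 231], [273, 224], [274, 222], [275, 221], [276, 220], [277, 220], [278, 219], [279, 218], [280, 217], [281, 217], [282, 216], [283, 215], [284, 215], [285, 214], [286, 213], [287, 212], [288, 212], [289, 211], [290, 212], [291, 214], [293, 231], [295, 231], [296, 231]]
[425.2 194.3 115.9] [433.1 183.6 115.9] 13.317822449286286 -53.45122017324131 [ -2.5   0.7 -99. ]
[424.4 194.5 115.9] [433.1 184.1 115.9] 13.516580440358341 -49.97528252099046 [ -2.9   1.  -99. ]
hole [429.82814052 189.04144671  72.        ]
```

servo_tool([
  [[0.0967,0.1683,0],[0,0,0],0],
  [[0.0967,0.1683,0],[0,0,0],0],
  [[0.0967,0.1683,0],[0,0,0],0],
  [[0.0967,0.1683,0],[0,0,0],0],
  [[0.0967,0.1683,0],[0,0,0],0],
  [[0.0967,0.1683,0],[0,0,0],0],
])

```text
time_s: 13.1
eef_pos: [548.3, -15.1, 214.0]
ee_rot: [-0.0, 1.0, 0.0, -0.001]
force: [1.0, 0.3, -1.2]
grip_width: 0.314
grip_force: 59.1
```

servo_tool([
  [[0,0,0],[0,0,-0.0917],0],
  [[0,0,0],[0,0,-0.0917],0],
  [[0,0,0],[0,0,-0.0917],0],
  [[0,0,0],[0,0,-0.0917],0],
  [[0,0,0.1],[0,0,0],0],
  [[0,0,0.05],[0,0,0],0],
  [[0,0,0],[0,0,0],0],
  [[0,0,0],[0,0,0],0],
])

```text
time_s: 13.9
eef_pos: [548.2, -13.6, 185.2]
ee_rot: [-0.0, 0.959, 0.284, -0.0]
force: [-0.3, -0.3, -0.6]
grip_width: 0.311
grip_force: 59.3
```

```bash
python3 - <<'E'
from w import *
im,c,s=shot('w7'); print(s['time_s'],s['eef_pos'],s['ee_rot'],s['force'],s['wrist_torque'],s['joints'])
p,R=np.array(s['eef_pos']),np.load('pics/w7.npz')['R']
u,v=proj(c,p+R@[-3,0,99]).astype(int);print(u,v,proj(c,[545,-15.2,77]),proj(c,[545,-15.2,66]))
cv2.imwrite('pics/z7.png',cv2.resize(im[v-60:v+60,u-75:u+75],(750,600),interpolation=cv2.INTER_CUBIC))
E
```

```text
13.9 [548.15804667 -13.59470625 185.21801136] [-1.58384693e-04  9.58745720e-01  2.84264928e-01 -2.65100470e-04] [-0.27843097 -0.29802203 -0.64305212] [-0.00851924 -0.00948175 -0.0217495 ] [-2.38522307e-01  4.02854697e-01  1.49476132e+00  7.68146235e-06
  1.24459422e+00  7.55792248e-01]
282 217 [282.26865006 214.18152229] [282.30250663 209.62835844]
```

View pics/z7.png

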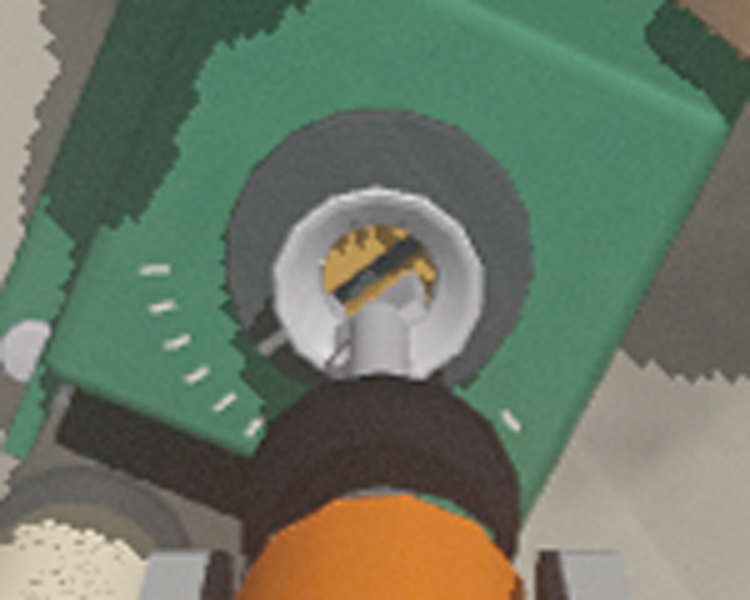

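The blade edge and slot are parallel at about -35° in the image. The tip projects about 1 mm too far along tool +x, so I'll correct that and descend gently.

servo_tool([
  [[-0.005,-0.0025,0.02],[0,0,0],0],
  [[0,0,0.02],[0,0,0],0],
  [[0,0,0.015],[0,0,0],0],
  [[0,0,0.005],[0,0,0],0],
  [[0,0,0.005],[0,0,0],0],
  [[0,0,0.005],[0,0,0],0],
  [[0,0,0],[0,0,0],0],
])

```text
time_s: 14.65
eef_pos: [547.0, -13.7, 171.2]
ee_rot: [-0.0, 0.959, 0.284, -0.0]
force: [-0.2, 0.6, -0.9]
grip_width: 0.314
grip_force: 59.3
```

servo_tool([
  [[0,0,0.005],[0,0,0],0],
  [[0,0,0.005],[0,0,0],0],
  [[0,0,0],[0,0,0],0],
])

```text
time_s: 14.95
eef_pos: [547.0, -13.7, 169.2]
ee_rot: [-0.0, 0.959, 0.284, -0.0]
force: [-0.4, 0.2, -0.9]
grip_width: 0.314
grip_force: 59.3
```

servo_tool([
  [[0,0,0.004],[0,0,0],0],
  [[0,0,0.004],[0,0,0],0],
  [[0,0,0],[0,0,0],0],
])

```text
time_s: 15.25
eef_pos: [547.0, -13.7, 167.6]
ee_rot: [-0.0, 0.959, 0.284, -0.0]
force: [0.3, -1.1, -0.8]
grip_width: 0.309
grip_force: 59.3
```

servo_tool([
  [[0,0,0.004],[0,0,0],0],
  [[0,0,0.004],[0,0,0],0],
  [[0,0,0],[0,0,0],0],
])

```text
time_s: 15.55
eef_pos: [547.0, -13.8, 166.0]
ee_rot: [-0.0, 0.959, 0.284, -0.0]
force: [-0.2, -0.0, -1.1]
grip_width: 0.315
grip_force: 59.3
```

servo_tool([
  [[0,0,0.004],[0,0,0],0],
  [[0,0,0.004],[0,0,0],0],
  [[0,0,0],[0,0,0],0],
])

```text
time_s: 15.85
eef_pos: [547.0, -13.7, 164.4]
ee_rot: [-0.0, 0.959, 0.284, -0.0]
force: [0.4, -0.8, -0.8]
grip_width: 0.315
grip_force: 59.3
```

servo_tool([
  [[0,0,0.004],[0,0,0],0],
  [[0,0,0],[0,0,0],0],
])

```text
time_s: 16.05
eef_pos: [547.0, -13.7, 163.6]
ee_rot: [-0.0, 0.959, 0.284, -0.0]
force: [-0.1, -0.7, -1.2]
grip_width: 0.311
grip_force: 59.3
```

servo_tool([
  [[0,0,0.004],[0,0,0],0],
  [[0,0,0],[0,0,0],0],
])

```text
time_s: 16.25
eef_pos: [547.1, -13.8, 163.0]
ee_rot: [0.0, 0.959, 0.284, 0.0]
force: [0.2, -0.1, -1.4]
grip_width: 0.311
grip_force: 59.4
```

servo_tool([
  [[0,0,0.004],[0,0,0],0],
  [[0,0,0],[0,0,0],0],
])

```text
time_s: 16.45
eef_pos: [547.3, -13.7, 162.8]
ee_rot: [0.0, 0.959, 0.284, 0.0]
force: [-1.1, 0.2, 5.4]
grip_width: 0.317
grip_force: 60.1
```

The blade dropped in and met the floor at TCP 162.8 with about 5 N. I'll back off slightly and turn anticlockwise about the tip.

servo_tool([
  [[0,0,-0.005],[0,0,0],0],
  [[0,-0.0018,0],[0,0,-0.0867],0],
  [[0,-0.0018,0],[0,0,-0.0867],0],
  [[0,-0.0018,0],[0,0,-0.0867],0],
  [[0,-0.0018,0],[0,0,-0.0867],0],
  [[0,-0.0018,0],[0,0,-0.0867],0],
  [[0,0,0],[0,0,0],0],
  [[0,0,0],[0,0,0],0],
])

```text
time_s: 17.25
eef_pos: [545.9, -12.7, 163.0]
ee_rot: [0.0, 0.81, 0.587, 0.0]
force: [1.0, -1.0, -1.2]
grip_width: 0.317
grip_force: 59.1
```

```bash
python3 - <<'E'
from w import *
im,c,s=shot('w8'); print(s['time_s'],s['eef_pos'],s['ee_rot'],s['force'],s['wrist_torque'])
u,v=proj(c,[545,-15.2,64]).astype(int);print(u,v)
H=hsv(im).astype(int)
red=((H[...,0]<6)|(H[...,0]>172))&(H[...,1]>140)&(H[...,2]>70)
yy,xx=np.mgrid[:420,:560];near=(abs(xx-u)<70)&(abs(yy-v)<70)
for st,ce in blobs(red&near,8): print('red',st,ce,onz(c,*ce,63))
wh=(H[...,1]<50)&(H[...,2]>110)&near
for st,ce in blobs(wh,4): print('white',st,ce,onz(c,*ce,64).round(1))
t=optics.capture('top');cv2.imwrite('pics/top8.png',t)
cv2.imwrite('pics/z8.png',np.hstack([cv2.resize(im[v-50:v+70,u-60:u+60],(480,480),interpolation=cv2.INTER_CUBIC)]))
E
```

```text
17.25 [545.87392977 -12.73308699 163.04365365] [2.26310935e-04 8.09796364e-01 5.86710994e-01 8.33390374e-05] [ 0.97255423 -1.0440635  -1.22513496] [-0.27797578 -0.35244975 -0.0579619 ]
282 216
red (240, 239, 11, 10, 54) [245.3 243.6] [512.24077501 -26.69327027  63.        ]
white (213, 147, 21, 11, 124) [219.7 150.3] [519.4  42.9  64. ]
white (346, 147, 6, 12, 39) [349.5 150.9] [602.2  15.4  64. ]
white (281, 185, 6, 2, 6) [283.5 185.2] [552.7   6.7  64. ]
white (239, 187, 6, 4, 12) [241.8 188.3] [524.4  13.6  64. ]
white (288, 186, 4, 3, 6) [289.7 186.5] [556.5   4.5  64. ]
white (297, 188, 4, 3, 4) [298.5 189. ] [561.7   0.9  64. ]
white (302, 191, 12, 14, 20) [308.  196.6] [566.4  -6.4  64. ]
white (235, 194, 6, 4, 12) [237.6 195.7] [519.8   9.5  64. ]
white (254, 201, 53, 36, 1055) [282.6 219.5] [544.2 -17.1  64. ]
white (232, 203, 7, 3, 13) [235.2 203.8] [516.1   4.5  64. ]
white (314, 206, 2, 5, 5) [314.4 208. ] [568.3 -15.9  64. ]
white (231, 211, 7, 3, 12) [234.2 212.1] [513.3  -1.1  64. ]
white (232, 220, 6, 2, 12) [234.5 220.5] [511.3  -7.1  64. ]
white (314, 222, 2, 5, 5) [314.8 224. ] [565.1 -27.5  64. ]
white (234, 227, 6, 3, 12) [236.8 228.2] [510.8 -13.1  64. ]
white (310, 228, 4, 7, 7) [311.6 231. ] [561.4 -32.   64. ]
white (238, 235, 6, 3, 12) [240.2 235.9] [511.  -19.5  64. ]
white (213, 236, 36, 50, 855) [225.9 268.1] [491.9 -40.5  64. ]
white (305, 236, 4, 4, 4) [306.5 237.5] [556.4 -35.7  64. ]
white (310, 241, 42, 45, 1133) [333.9 265.3] [569.3 -63.4  64. ]
white (249, 246, 5, 5, 12) [250.8 248.2] [515.1 -31.   64. ]
white (279, 255, 10, 1, 10) [283.5 255. ] [536.2 -43.7  64. ]
```

View pics/z8.png

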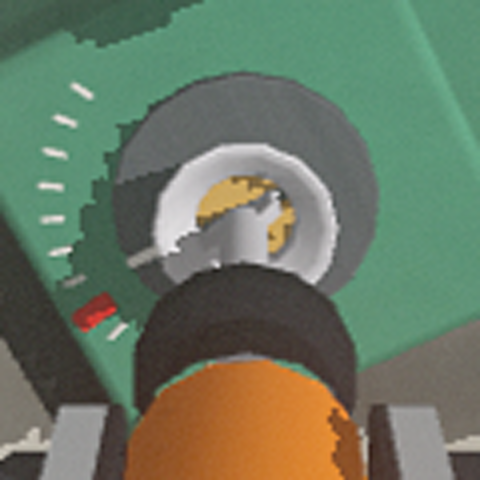

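The white line now runs from crop (128,265) to (158,250) and the red mark sits at (95,313), so some turn remains. The tick circle will refine the axis.

```bash
cat > ang.py <<'E'
from w import *
from scipy.optimize import least_squares
def ticks(name,T,red,wh,zt=60.5):
    im,c=load(name); X=np.array([onz(c,*t,zt)[:2] for t in T])
    f=least_squares(lambda a:np.hypot(*(X-a[:2]).T)-a[2],[545,-15,35]).x; print('axis',f.round(2))
    A=f[:2]; g=lambda q,z:(lambda e:(np.degrees(np.arctan2(e[1],e[0])).round(2),np.hypot(*e).round(1)))(A-onz(c,*q,z)[:2])
    print('ticks',[g(t,zt)[0] for t in T]); print('red',g(red,62),g(red,63)); print('white',[g(w,64) for w in wh])
    return A
E
python3 - <<'E'
from ang import *
T=[(241.8,188.3),(237.6,195.7),(235.2,203.8),(234.2,212.1),(234.5,220.5),(236.8,228.2),(240.2,235.9),(250.8,248.2)]
A=ticks('w8',T,(245.3,243.6),[(254.2,232.2),(258,230),(261,228.4)])
im,c=load('w8');H=hsv(im).astype(int)
m=(H[...,2]>100)&(H[...,1]<60);print([(r,[int(x) for x in np.flatnonzero(m[r,248:266])+248]) for r in range(224,237)])
T3=[(200+a/3.5,154+b/3.5) for a,b in((149,304),(170,326),(194,345),(220,355),(247,363),(276,366),(305,363),(360,346),(383,331),(407,312),(423,290),(436,264))]
ticks('w3',T3,(295.1,256),[(200+246/3.5,154+312/3.5)])
E
```

```text
axis [545.17 -15.25  35.36]
ticks [np.float64(-52.73), np.float64(-42.56), np.float64(-32.32), np.float64(-22.05), np.float64(-11.64), np.float64(-1.69), np.float64(8.8), np.float64(29.01)]
red (np.float64(19.6), np.float64(35.2)) (np.float64(19.16), np.float64(34.9))
white [(np.float64(11.22), np.float64(24.0)), (np.float64(10.89), np.float64(20.7)), (np.float64(10.84), np.float64(18.2))]
[(224, [260, 261, 262, 263, 264, 265]), (225, [260, 261, 262, 263, 264, 265]), (226, [260, 261, 262, 263, 264, 265]), (227, [260, 261, 262, 263, 264, 265]), (228, [258, 259, 260, 261, 262, 263, 264, 265]), (229, [256, 257, 258, 259, 260, 261, 262, 263, 264, 265]), (230, [254, 255, 256, 257, 258, 259, 260, 261, 262, 263, 264, 265]), (231, [253, 254, 255, 256, 257, 258, 262, 263, 264, 265]), (232, [254, 255, 263, 264, 265]), (233, [263, 264, 265]), (234, [264, 265]), (235, [265]), (236, [])]
axis [543.55 -15.08  35.19]
ticks [np.float64(-54.01), np.float64(-42.92), np.float64(-31.9), np.float64(-22.0), np.float64(-11.91), np.float64(-1.5), np.float64(8.95), np.float64(29.8), np.float64(39.77), np.float64(50.8), np.float64(60.68), np.float64(71.29)]
red (np.float64(19.52), np.float64(34.4)) (np.float64(19.72), np.float64(33.9))
white [(np.float64(-19.1), np.float64(22.1))]
```

servo_tool([
  [[0,-0.001,0],[0,0,-0.05],0],
  [[0,-0.001,0],[0,0,-0.05],0],
  [[0,0,0],[0,0,0],0],
  [[0,0,0],[0,0,0],0],
])

```text
time_s: 17.75
eef_pos: [545.5, -12.5, 163.1]
ee_rot: [0.0, 0.761, 0.649, 0.0]
force: [2.6, -1.3, -2.3]
grip_width: 0.308
grip_force: 59.0
```

```bash
cat > wl.py <<'E'
from ang import *
def white(c,im,A,lo=-30,hi=60):
    """unwrap dial (polar about axis A at z 64); return white-line angle per radius"""
    H=hsv(im).astype(float); V=H[...,2]-0.7*H[...,1]; out=[]
    th=np.arange(lo,hi,.25)
    for r in np.arange(18,23.6,.5):
        q=np.array([proj(c,[A[0]-r*np.cos(np.radians(t)),A[1]-r*np.sin(np.radians(t)),64]) for t in th],np.float32)
        l=cv2.remap(V.astype(np.float32),q[None,:,0],q[None,:,1],cv2.INTER_LINEAR).ravel()
        l=cv2.GaussianBlur(l[None],(0,0),4).ravel()-cv2.GaussianBlur(l[None],(0,0),40).ravel(); i=l.argmax(); out.append((r,th[i],round(float(l[i]))))
    return out
E
python3 - <<'E'
from wl import *
A=[545.2,-15.25]
im,c=load('w8'); print([tuple(map(float,x[1:])) for x in white(c,im,A)])
im,c,s=shot('w9'); print(s['time_s'],s['eef_pos'],s['ee_rot'],s['force'],s['wrist_torque'])
print([tuple(map(float,x[1:])) for x in white(c,im,A)])
H=hsv(im);red=((H[...,0]<6)|(H[...,0]>172))&(H[...,1]>140)&(H[...,2]>70);u,v=proj(c,[*A,64]).astype(int)
red[:v-70]=0;red[v+70:]=0;red[:,:u-70]=0;red[:,u+70:]=0
for st,ce in blobs(red,8):
    e=np.array(A)-onz(c,*ce,62.5)[:2];print('red',st,ce,np.degrees(np.arctan2(e[1],e[0])),np.hypot(*e))
cv2.imwrite('pics/z9.png',cv2.resize(im[v-50:v+70,u-60:u+60],(600,600),interpolation=cv2.INTER_CUBIC))
E
```

```text
[(11.5, 42.0), (10.0, 40.0), (9.75, 41.0), (9.5, 47.0), (10.0, 52.0), (10.0, 55.0), (9.5, 56.0), (9.75, 54.0), (10.0, 54.0), (9.75, 55.0), (9.75, 55.0), (9.75, 59.0)]
17.75 [545.48156264 -12.54307048 163.08513574] [1.83935325e-04 7.61082287e-01 6.48655305e-01 1.20346594e-04] [ 2.5933438  -1.31453661 -2.30195892] [-0.33329614 -0.52096541 -0.03105006]
[(40.5, 104.0), (41.0, 95.0), (41.0, 79.0), (18.0, 52.0), (18.5, 54.0), (18.5, 56.0), (18.25, 55.0), (18.5, 53.0), (18.5, 55.0), (18.25, 56.0), (18.5, 55.0), (18.75, 48.0)]
red (236, 234, 11, 9, 55) [240.9 237.8] 19.188062761834686 35.16083808762298
```

View pics/z9.png

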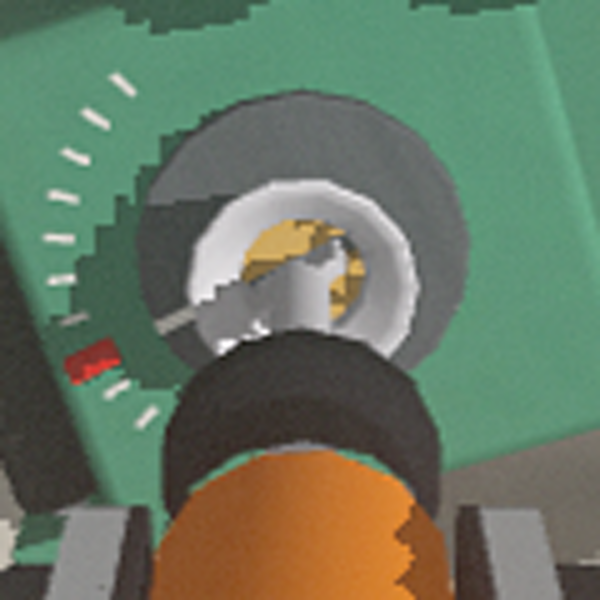

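Correction: I have now viewed 12 pictures, past the limit of 10, so from here I work with numbers only. The white line reads 18.4° and the red mark 19.2–19.5°. I'll nudge +0.9°, relieve the contact and lift out.

servo_tool([
  [[0,0,0],[0,0,-0.01],0],
  [[0,0,0],[0,0,0],0],
  [[0,0,0],[0,0,0],0],
])

```text
time_s: 18.1
eef_pos: [545.4, -12.5, 163.1]
ee_rot: [0.0, 0.755, 0.656, 0.0]
force: [2.1, -1.2, -2.5]
grip_width: 0.31
grip_force: 59.0
```

```bash
cat > chk.py <<'E'
from wl import *
import sys
A=[545.2,-15.25]
im,c,s=shot(sys.argv[1]); print(s['time_s'],s['eef_pos'],s['ee_rot'],s['force'])
print([tuple(map(float,x[1:])) for x in white(c,im,A,0,35)])
H=hsv(im);red=((H[...,0]<6)|(H[...,0]>172))&(H[...,1]>140)&(H[...,2]>70);u,v=proj(c,[*A,64]).astype(int)
red[:max(v-70,0)]=0;red[v+70:]=0;red[:,:u-70]=0;red[:,u+70:]=0
for st,ce in blobs(red,8):
    e=np.array(A)-onz(c,*ce,62.5)[:2];print('red',st,ce,np.degrees(np.arctan2(e[1],e[0])),np.hypot(*e))
E
python3 chk.py w10
```

```text
18.1 [545.41706703 -12.49857899 163.09476228] [9.66384787e-05 7.55100697e-01 6.55608820e-01 6.02493846e-05] [ 2.05943543 -1.19802048 -2.52295243]
[(19.0, 25.0), (19.5, 35.0), (19.25, 44.0), (19.0, 50.0), (19.25, 52.0), (19.25, 55.0), (19.0, 54.0), (19.25, 52.0), (19.5, 52.0), (19.25, 54.0), (19.0, 54.0), (19.5, 47.0)]
red (236, 233, 11, 9, 53) [240.8 237.2] 19.43046696707233 35.01921186064469
```

Both now read about 19.3°. I'll relieve the contact and lift out.

servo_tool([
  [[0,0,0],[0,0,0.04],0],
  [[0,0,0],[0,0,0],0],
  [[0,0,-0.01],[0,0,0],0],
  [[0,0,-0.02],[0,0,0],0],
  [[0,0,-0.03],[0,0,0],0],
  [[0,0,-0.1],[0,0,0],0],
  [[0,0,-0.15],[0,0,0],0],
  [[0,0,0],[0,0,0],0],
])

```text
time_s: 18.95
eef_pos: [546.6, -12.5, 229.3]
ee_rot: [0.003, 0.775, 0.632, 0.002]
force: [-0.5, -0.6, -0.8]
grip_width: 0.315
grip_force: 59.4
```

```bash
python3 chk.py w11; python3 -c "
from h import *
print(telemetry.sense()['joints'])"
```

```text
18.95 [546.60053539 -12.50809277 229.27445273] [0.00254442 0.77497014 0.63198907 0.00215237] [-0.54747422 -0.59813204 -0.76417271]
[(30.0, 26.0), (18.75, 27.0), (18.75, 38.0), (18.75, 45.0), (18.5, 47.0), (18.5, 48.0), (19.25, 47.0), (19.25, 45.0), (19.25, 48.0), (19.0, 51.0), (19.25, 49.0), (19.0, 41.0)]
red (244, 209, 9, 7, 35) [247.8 211.9] 19.446608778276946 35.06089633851852
[-2.37480269e-01  3.60459525e-01  1.44308406e+00  2.91242468e-04
  1.33453910e+00 -3.49674059e-02]
```

servo_tool([
  [[0,0,0],[0,0,0.087],0],
  [[0,0,0],[0,0,0.087],0],
  [[0,0,0],[0,0,0.087],0],
  [[0,0,0],[0,0,0.087],0],
  [[0,0,0],[0,0,0.087],0],
  [[0,0,0],[0,0,0.087],0],
  [[0,0,0],[0,0,0.087],0],
  [[0,0,0],[0,0,0.087],0],
])

```text
time_s: 19.8
eef_pos: [544.8, -12.2, 224.2]
ee_rot: [-0.0, 0.991, 0.134, -0.001]
force: [-0.2, -0.6, -0.8]
grip_width: 0.31
grip_force: 59.4
```

servo_tool([
  [[0,0,0],[0,0,0.087],0],
  [[0,0,0],[0,0,0.087],0],
  [[-0.096,-0.168,0],[0,0,0],0],
  [[-0.096,-0.168,0],[0,0,0],0],
  [[-0.096,-0.168,0],[0,0,0],0],
  [[-0.096,-0.168,0],[0,0,0],0],
  [[-0.096,-0.168,0],[0,0,0],0],
  [[-0.096,-0.16,0],[0,0,0],0],
])

```text
time_s: 20.6
eef_pos: [428.4, 188.7, 224.4]
ee_rot: [-0.0, 1.0, 0.001, -0.001]
force: [0.1, -0.2, -0.9]
grip_width: 0.311
grip_force: 59.4
```

servo_tool([
  [[0,0,0.075],[0,0,0],0],
  [[0,0,0],[0,0,0],0],
  [[0,0,0],[0,0,0],0],
])

```text
time_s: 20.9
eef_pos: [429.8, 187.2, 209.9]
ee_rot: [0.0, 1.0, 0.0, -0.001]
force: [0.0, 0.0, -0.4]
grip_width: 0.314
grip_force: 59.4
```

```bash
python3 - <<'E'
from w import *
im,c,s=shot('w12'); print(s['time_s'],s['eef_pos'],s['ee_rot'])
p,R=np.array(s['eef_pos']),np.load('pics/w12.npz')['R']
for n in('w6','w12'):
    im,c=load(n);p=np.load(f'pics/{n}.npz')['p'];H=hsv(im).astype(int)
    hole=(H[...,2]<115)&(H[...,1]>60);hole[:175]=0;hole[218:]=0;hole[:,:250]=0;hole[:,320:]=0
    print(n,p.round(1),[(b,onz(c,*b[1],72).round(1)) for b in blobs(hole,60)])
    m=(H[...,1]<70)&(H[...,2]>110);m[:205]=0;m[229:]=0;m[:,:262]=0;m[:,302:]=0
    B=[b for b in blobs(m,30)];print([(b,(onz(c,*b[1],p[2]-99)-p).round(1)) for b in B])
E
```

```text
20.9 [429.80273617 187.16248034 209.85549665] [ 8.68833278e-05  9.99999679e-01  4.49686249e-04 -6.57229573e-04]
w6 [431.7 188.3 214.9] [(((270, 187, 24, 19, 338), array([280.9, 196. ])), array([432.6, 189.7,  72. ]))]
[(((273, 211, 19, 18, 212), array([282.8, 221.3])), array([ -5.6,  -0.1, -99. ]))]
w12 [429.8 187.2 209.9] [(((268, 186, 25, 19, 351), array([279.5, 195.1])), array([432.8, 189.7,  72. ]))]
[(((273, 211, 19, 18, 213), array([282.8, 221.3])), array([ -5.7,  -0.1, -99. ]))]
```

servo_tool([
  [[0.012,-0.005,0],[0,0,0],0],
  [[0,0,0.08],[0,0,0],0],
  [[0,0,0.08],[0,0,0],0],
  [[0,0,0.05],[0,0,0],0],
  [[0,0,0.05],[0,0,0],0],
  [[0,0,0],[0,0,0],0],
])

```text
time_s: 21.55
eef_pos: [432.1, 188.2, 157.2]
ee_rot: [0.0, 1.0, 0.0, -0.001]
force: [-0.2, -0.5, -1.4]
grip_width: 0.315
grip_force: 59.4
```

servo_tool([
  [[0,0,0.08],[0,0,0],0],
  [[0,0,0.08],[0,0,0],0],
  [[0,0,0.06],[0,0,0],0],
  [[0,0,0.02],[0,0,0],0],
  [[0,0,0.01],[0,0,0],0],
  [[0,0,0],[0,0,0],0],
])

```text
time_s: 22.15
eef_pos: [432.7, 188.5, 108.6]
ee_rot: [-0.0, 1.0, 0.0, 0.0]
force: [-0.1, -0.3, -0.5]
grip_width: 0.312
grip_force: 59.4
```

servo_tool([
  [[0,0,0.005],[0,0,0],0],
  [[0,0,0.005],[0,0,0],0],
  [[0,0,0],[0,0,0],0],
])

```text
time_s: 22.45
eef_pos: [432.4, 188.4, 106.2]
ee_rot: [-0.0, 1.0, 0.001, 0.0]
force: [-0.0, 0.4, -0.9]
grip_width: 0.307
grip_force: 59.4
```

servo_tool([
  [[0,0,0.003],[0,0,0],0],
  [[0,0,0],[0,0,0],0],
])

```text
time_s: 22.65
eef_pos: [432.5, 188.5, 105.9]
ee_rot: [-0.0, 1.0, 0.001, 0.0]
force: [-0.6, 0.5, 3.6]
grip_width: 0.315
grip_force: 59.9
```

Seated, with contact at 3.6 N. I'll release, rise, and go over the skiver for a final numeric check.

servo_tool([
  [[0,0,0],[0,0,0],0.9],
  [[0,0,0],[0,0,0],0.9],
  [[0,0,0],[0,0,0],0.9],
  [[0,0,0],[0,0,0],0.9],
  [[0,0,-0.1],[0,0,0],0.9],
  [[0,0,-0.2],[0,0,0],0.9],
  [[0,0,-0.2],[0,0,0],0.9],
  [[0,0,-0.16],[0,0,0],0.9],
])

```text
time_s: 23.45
eef_pos: [432.4, 188.4, 239.7]
ee_rot: [-0.0, 1.0, 0.001, 0.001]
force: [0.7, 0.8, -0.8]
grip_width: 0.903
grip_force: 0.0
```

servo_tool([
  [[0.098,0.168,0],[0,0,0],0.9],
  [[0.098,0.168,0],[0,0,0],0.9],
  [[0.098,0.168,0],[0,0,0],0.9],
  [[0.098,0.168,0],[0,0,0],0.9],
  [[0.098,0.168,0],[0,0,0],0.9],
  [[0.098,0.168,0],[0,0,0],0.9],
  [[0,0,0.2],[0,0,0],0.9],
  [[0,0,0.15],[0,0,0],0.9],
])

```text
time_s: 24.25
eef_pos: [550.1, -14.1, 165.7]
ee_rot: [-0.0, 1.0, -0.0, -0.0]
force: [-0.0, 1.0, -0.7]
grip_width: 0.904
grip_force: 0.0
```

servo_tool([
  [[0,0,0],[0,0,0],0.9],
  [[0,0,0],[0,0,0],0.9],
])

```text
time_s: 24.45
eef_pos: [550.5, -13.0, 168.4]
ee_rot: [0.0, 1.0, 0.001, 0.0]
force: [0.8, -0.3, 0.9]
grip_width: 0.902
grip_force: 0.0
```

```bash
python3 chk.py w13; python3 - <<'E'
from w import *
S=cv2.imread('pics/scene.png');N=optics.capture('scene');T0=cv2.imread('pics/top.png');T=optics.capture('top')
f=lambda im,lo,hi:blobs((lambda H:(H[...,0]>lo)&(H[...,0]<hi)&(H[...,1]>200)&(H[...,2]>80))(hsv(im)),25)
for n,a in(('s0',S),('s1',N),('t0',T0),('t1',T)): print(n,'orange',[b for b in f(a,4,16) if b[1][1]>230 and b[1][0]<230],'blue',[b for b in f(a,105,125) if b[1][0]>300])
for n,(u0,v0,u1,v1) in dict(bottle=(208,150,232,190),jar=(248,150,272,180),spool=(236,240,256,256),blue=(315,240,345,272),flat=(155,240,188,268),pad=(355,205,395,245)).items(): print(n,np.abs(T[v0:v1,u0:u1].astype(int)-T0[v0:v1,u0:u1]).mean().round(1))
for X in([521,-383,60],[521,-383,32]): print('cap',proj(cam('top'),X).round(1))
H=hsv(T);k=(H[...,2]<60);k[:205]=0;k[245:]=0;k[:,:355]=0;k[:,395:]=0;print('dark pad',blobs(k,10))
E
```

```text
24.45 [550.45037001 -13.03303529 168.42468524] [6.47585908e-05 9.99999770e-01 6.19053276e-04 2.68231028e-04] [ 0.8016437  -0.29635382  0.85960154]
[(12.75, 7.0), (10.5, 7.0), (11.25, 9.0), (12.25, 5.0), (17.75, 8.0), (12.25, 25.0), (14.25, 33.0), (16.75, 38.0), (17.0, 41.0), (17.25, 45.0), (17.75, 45.0), (18.0, 47.0)]
red (297, 255, 8, 10, 48) [300.7 259.3] 19.17292451951021 35.40166618087097
s0 orange [((194, 302, 13, 26, 270), array([200.2, 314.8]))] blue []
s1 orange [((194, 301, 13, 27, 270), array([200.6, 314.6]))] blue []
t0 orange [] blue []
t1 orange [] blue []
bottle 32.9
jar 29.7
spool 26.3
blue 2.2
flat 12.3
pad 17.0
cap [379.8 221.6]
cap [377.6 222.9]
dark pad [((375, 220, 9, 9, 56), array([378.9, 223.5]))]
```

The dial lies within about 1° of the mark, the driver is back at its original pixels and the cap stands on the pad. The arm blocks the top view of the bottle, jar and spool, but it never came near them. Handing in.

```bash
python3 -c "
from rig import ctrl
print(ctrl.finish_job())"
```

```text
the job is handed in; nothing more can be done
None
```

Job handed in at about 24 s: the cap stands knob-up on the cork pad, the dial is within about 1° of the red mark and the orange screwdriver is back in its stand; the arm hid the bottle, jar and spool in the final check, and I viewed 12 pictures against the limit of 10.

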